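# Clear the centrifuge lid and hold it open at 45 degrees

### The arm

A 6-joint arm with a two-finger parallel gripper is mounted at the origin on the work surface. World frame = base frame: x ahead of the robot, y to its left, z up, the work surface at z = 0. Lengths are in m, angles in rad, forces in N, time in s.
With the tool pointing down it reaches from about 0.375 to 0.9 m from the base axis. Payload 3.1 kg.
Tool frame: the origin (TCP) lies at the very end of the fingers, on their centre line; the grasp point (between the pads) lies 19 mm behind it; z points along the fingers, y is the direction in which the jaws open and shut (so a half turn about z gives the same grasp; the last joint's range is limited). The gripper opens to 87 mm and grips with 3 to 60 N. Pads are 19 mm wide; open, the fingers measure 117 mm over their backs; the gripper's body (75 mm by 190 mm) begins 51 mm behind the grasp point.
Start: joints at [-1.294, 0.527, 1.433, -0, 1.181, -0.178], TCP at [0.275, -0.561, 0.223] pointing down, gripper open.
Joint ranges: [-3.08, 3.08], [-0.75, 2.2], [0.22, 2.44], [-1.43, 4.57], [0, 2.65], [-2.85, 2.85]. Speed limits (rad/s): [2.79, 2.79, 3.14, 3.14, 3.14, 3.14].

### API

Orientations are given as a unit quaternion [x, y, z, w].
In Python, from rig import robot gives the robot as it stands. The module is installed in compiled form; this text tells all that it offers.
- The arm moves only by the tool send_rows, never from a script. Its argument "deltas" is a list of rows, each an object of numbers: "tx", "ty", "tz": the shift along the tool's x, y, z in cm; "rx", "ry", "rz": the turn, a rotation vector about the tool's x, y, z in rad. A call has 1 to 5 rows; each row is the pose to reach, as a shift and turn from the pose commanded when the call began, along the tool's axes at that moment; what a row does not reach only later rows make up. A row lasts 1/12 s, in which the tool goes at most 41.7 mm and 7.16 degrees, less where a joint would pass 70% of its speed; a pose out of reach is approached as far as the arm can. A call with a gripper value outside its range is refused whole. "claw" is the finger opening in cm, from 0 to 8.7, set as the call begins (left out, the last holds). The fingers move at their own pace and stop on an object; "squeeze" is the grip in N (left out, the last holds). Time passes only in rows, so rows that repeat a pose let the fingers close. It gives the time, the measured TCP pose, the force and the opening at its end, in the units of the state.
- robot.get_obs(): the state, without advancing time (a new reading comes with each control period).
- robot.camera(name): name is "side" or "top" or "wrist"; returns a dict with "color" (400x640x3 uint8, red, green, blue), "z_map" (400x640 float32, m along the optical axis (not along the pixel's ray), 0 where there is no reading), "intrinsics" (3x3 intrinsics, pixels), "distortion" ([k1, k2, p1, p2, k3] as OpenCV has them; the pictures are not rectified), "R" (3x3) and "t" (3): a world point X has camera coordinates R X + t; the wrist camera has in their place "tool_from_camera" (4x4, takes a point from camera to tool coordinates, whose origin is the TCP and whose axes are the flange's). Camera axes: x right, y down, z forward; pixel columns grow to the right and rows downward; lengths in m; the calibration is good to about 2 mm. A picture is of the moment at which its call begins: read the wrist's pose just before it.
- robot.hand_in(): hands the job in, once; it reports no verdict.
Trained networks look in the newest picture that a camera, given by its name, has taken for a name from the list of things; names that differ only in an ending like _2 or _b are one class to them, and where a whole thing is asked for, a point or a joint stands for the part that bears it (a point fixed in the world has none). Each returns a list of dicts, best first, with "p" (0 to 1); they miss things now and then, are a little off and sometimes report something else, mostly with a low value. They report only what shows in the picture. A call takes as long as a camera call.
- robot.outline_of(label, camera): "pixels" (400x640 bool, what is visible of it) and "xy" ([column, row] in pixels, amid what is visible of it).
- robot.tip_of(label, camera): "xy" ([column, row] in pixels: a listed point, or the origin of a listed thing).
The state is a dict: "time": time; "q": joint angles; "joint_velocities": joint speeds; "joint_torque": joint torques, N m; "position": TCP position; "tool_rot": TCP orientation; "ft_force": force on the tool from outside, world axes, zero at the start; "moment": the same for the moment, N m; "grip_width": finger opening in m.
Only numpy, scipy, OpenCV 4.12 (cv2) and the standard library are available. Lean on these libraries where they do the work, as an engineer would, in place of code of your own. Each camera call takes 0.05 s, during which the arm holds its last target.

### The job

Someone left a thin glass jar standing on the lid of the benchtop centrifuge: lift it off with a light grip (well under 50 N) and set it down gently, upright, in the white spill tray, beside the jar that is already there. Then take the lid by its handle, raise it to 45 degrees from closed and keep holding it there so that the rotor can be inspected: the lid has no stay and falls shut when let go, so finish with it steady in the gripper's fingers. Leave everything else on the bench where it is.

Things in the scene. Friction and masses are not known exactly. Their poses are not given: they have to be found in the camera images.
- jar_center (a point): centre (half-way up, 39 mm above its underside) of the amber glass jar with a black screw cap that stands on the centrifuge's lid; 46 mm across, 78 mm tall, straight-sided over its lower 45 mm (cap 42 mm across), 0.08 to 0.17 kg; z is its upright axis. Thin glass: it breaks if a finger squeezes it, or it strikes anything, with more than about 60 N
- tray: white plastic spill tray fixed to the bench, 130 mm (x) by 240 mm (y), rim 20 mm high, walls and floor 5 mm; origin at the centre of its underside, so its floor lies 5 mm above the origin. One jar stands in it 70 mm from its middle towards +y; the rest is free
- centrifuge: white benchtop centrifuge fixed to the bench, 270 mm deep (x) by 230 mm wide (y); origin at the centre of its underside; its front with the dark display faces its -x. The closed lid's flat top lies 130 mm above the origin
- lid (a joint): opening angle of the centrifuge's grey lid in rad: 0 shut, grows as the front edge rises, 0.785 is 45 degrees, stop at 1.6. The lid is a 235 x 215 x 14 mm plate, 0.25 to 0.49 kg, on a free hinge along the back; it falls shut when let go
- handle (a point): middle of the black bar handle on top of the lid, near its front edge: a round bar 12 mm thick, 76 mm long, parallel to the hinge (y of the centrifuge), on two end posts; the bar's centre is 38 mm above the lid's top, with open space under it. The point turns with the lid. With the lid shut it lies 200 mm in front (-x of the centrifuge) and 53 mm above hinge, and it turns about that with the lid
- hinge (a point): middle of the lid's hinge axis at the centrifuge's back edge, 115 mm above the bench; its frame is the centrifuge's: y along the hinge axis, the lid opens by a positive turn about y (front edge up and away from the machine's front)
- jar_in_tray: another amber glass jar of the same kind (46 mm across, 78 mm tall) that already stands in the spill tray at the tray's +y end, 70 mm from its middle; origin at the centre of its underside; leave it standing
- jar_spare: a third such jar, standing alone at the far edge of the bench; leave alone
- timer: small white bench timer, 50 x 62 x 20 mm, lying flat near the robot; leave alone
- tip_box: blue plastic pipette-tip box, 85 x 120 x 55 mm, on the right side; leave alone
- reagent: clear glass reagent bottle with blue cap, 70 mm across, 150 mm tall, on the right side; leave alone
- beaker: open clear glass beaker, 60 mm across, 80 mm tall, at the far edge, left of the tube rack; leave alone

How it is judged:
On the way, in this order (a step that is already met when the one before it is completed fails the run):
1. the jar stands upright and still on the tray's floor, let go, with the lid still shut (x of jar_center in the frame of tray between -0.05 and 0.05 m and y of jar_center in the frame of tray between -0.105 and 0.105 m and z of jar_center in the frame of tray below 0.052 m and angle between jar_center's own z axis and vertical below 0.12 rad and linear speed of jar below 0.02 m/s and contact force between each of the fingers, the arm and jar below 0.1 N and value of joint lid below 0.1 rad), for 0.2 s.
2. the lid is held steady by the fingers at 45 degrees (value of joint lid between 0.68 and 0.89 rad and velocity of joint lid between -0.05 and 0.05 rad/s and contact force between the fingers and lid above 0.3 N), for 0.3 s.
At the end, for the whole second after the job is handed in: The lid is 45 degrees open (within 6 degrees: 0.68 to 0.89 rad), still, borne by the gripper's fingers and by nothing else; the jar stands upright and at rest on the tray's floor, not touched by the robot (all of step 2 and x of jar_center in the frame of tray between -0.05 and 0.05 m and y of jar_center in the frame of tray between -0.105 and 0.105 m and z of jar_center in the frame of tray below 0.052 m and angle between jar_center's own z axis and vertical below 0.12 rad and linear speed of jar below 0.02 m/s and contact force between each of the fingers, the arm, lid and jar below 0.1 N and contact force between lid and jar_in_tray below 0.1 N and contact force between lid and jar_spare below 0.1 N and contact force between lid and timer below 0.1 N and contact force between lid and tip_box below 0.1 N and contact force between lid and reagent below 0.1 N and contact force between lid and beaker below 0.1 N); the arm keeps its last pose, push and grip.
It fails at once if the glass jar is squeezed with more than about 60 N on each finger (120 N over both) (contact force between the fingers and jar above 120 N).
It fails at once if the glass jar strikes or is pressed on the tray or the lid with more than 60 N (contact force between jar and tray above 60 N or contact force between jar and lid above 60 N).
It fails at once if the jar is tipped by more than 35 degrees (angle between jar_center's own z axis and vertical above 0.61 rad).
It fails at once if the jar in the tray is pushed more than 20 mm or tipped over (distance of jar_in_tray from where it was at the start of the episode above 0.02 m or angle between jar_in_tray's own z axis and vertical above 0.35 rad).
It fails at once if another loose thing on the bench is moved by more than 20 mm (distance of any of jar_spare, timer, tip_box, reagent, beaker from where it was at the start of the episode above 0.02 m).
It also fails if it takes over 64 s, if anything falls off the work surface, if the arm or the gripper's body presses on something with over 40 N, if the wrist force passes 120 N, or if a joint passes its speed limit or range.

## Working session

There is one attempt and no reset: what is moved stays moved. The work goes in short steps, Python scripts to look and compute and a tool call to move; the robot and the scene stay as the last step left them, time stands still between calls to the robot, and variables do not carry over. Pictures are saved under pics/ and viewed, and the job is handed in when it is done.

Besides the shell and the picture viewer there is one more tool, called after "Call:" as name(argument=value, ...) on one line, values as JSON. send_rows: Moves the arm, as the interface text tells. Its arguments: {"type":"object","properties":{"deltas":{"type":"array","items":{"type":"object","properties":{"tx":{"type":"number"},"ty":{"type":"number"},"tz":{"type":"number"},"rx":{"type":"number"},"ry":{"type":"number"},"rz":{"type":"number"}}}},"claw":{"type":"number"},"squeeze":{"type":"number"}},"required":["deltas"]}

```bash
mkdir -p pics
cat > h.py <<'E'
import numpy as np, cv2
from rig import robot
from scipy.spatial.transform import Rotation as Rn
def snap(n,f):
    o=robot.get_obs(); c=robot.camera(n); cv2.imwrite(f'pics/{f}.png',c['color'][:,:,::-1]); c['obs']=o; return c
def ext(c):
    # world from camera
    if 'R' in c and c.get('R') is not None: return c['R'].T, -c['R'].T@c['t']
    T=np.array(c['tool_from_camera']); o=c['obs']; R=Rn.from_quat(o['tool_rot']).as_matrix()
    return R@T[:3,:3], R@T[:3,3]+o['position']
def ray(c,uv):
    p=cv2.undistortPoints(np.array(uv,float).reshape(-1,1,2),np.array(c['intrinsics']),np.array(c['distortion'])).reshape(-1,2)
    return np.c_[p,np.ones(len(p))]
def cloud(c,mask=None):
    z=c['z_map']; m=(z>0) if mask is None else (mask&(z>0))
    v,u=np.nonzero(m); r=ray(c,np.c_[u,v])*z[m][:,None]; R,t=ext(c); return r@R.T+t
def onplane(c,uv,h):
    R,t=ext(c); d=ray(c,uv)@R.T; s=(h-t[2])/d[:,2]; return t+d*s[:,None]
E
python3 - <<'E'
from h import *
print(robot.get_obs())
for n in ['side','top']:
    c=snap(n,n+'0'); 
    print(n,ext(c))
    for l in ['jar_center','tray','centrifuge','lid','handle','hinge','jar_in_tray','jar_spare','timer','tip_box','reagent','beaker']:
        try:
            a=robot.outline_of(l,n)
            for d in a[:3]:
                P=cloud(c,d['pixels']); print(l,'out',round(d['p'],2),np.round(d['xy']),np.round(np.percentile(P,[2,50,98],axis=0),3).tolist() if len(P) else None)
        except Exception as e: print(l,e)
        try: print(l,'tip',[(round(d['p'],2),np.round(d['xy'],1)) for d in robot.tip_of(l,n)[:3]])
        except Exception as e: print(l,e)
snap('wrist','wrist0')
E
```

```text
{'time': 0.0, 'q': array([-1.29346480e+00,  5.28467032e-01,  1.43390291e+00, -2.83716906e-05,
        1.18138458e+00, -1.78472673e-01]), 'joint_velocities': array([-0.00167816, -0.00030205,  0.00073959,  0.00067116,  0.00018961,
       -0.0003534 ]), 'joint_torque': array([ 4.21464656e-04, -4.40037239e+01, -1.76595318e+01,  6.32371916e-02,
        5.80844062e-02, -1.47126111e-04]), 'position': array([ 0.27494614, -0.56045967,  0.22157091]), 'tool_rot': array([ 9.74140737e-01,  2.25939495e-01, -6.65100989e-05, -1.07896504e-03]), 'ft_force': array([0.51925564, 0.39643091, 0.31452888]), 'moment': array([-0.03369612, -0.02603616,  0.000147  ]), 'grip_width': 0.08718049180097293}
side (array([[-0.8924197 , -0.31486722,  0.3231806 ],
       [-0.45103612,  0.6028596 , -0.65812364],
       [ 0.01238903, -0.73308863, -0.68002028]]), array([0.235752  , 0.57358389, 0.83101595]))
jar_center out 0.57 [335. 166.] [[0.556, -0.224, 0.135], [0.571, -0.199, 0.18], [0.593, -0.191, 0.209]]
jar_center tip [(0.7, array([333.5, 167.5]))]
tray out 0.87 [275. 306.] [[0.473, 0.056, 0.001], [0.55, 0.173, 0.006
[... 3360 characters left out ...]
, [0.784, -0.153, 0.075], [0.807, -0.133, 0.084]]
jar_spare tip [(0.68, array([334.5, 134.8])), (0.28, array([247.5, 135.9]))]
timer tip [(0.68, array([294.3, 248.9]))]
tip_box out 0.9 [435. 221.] [[0.431, -0.568, 0.015], [0.473, -0.505, 0.054], [0.512, -0.45, 0.063]]
tip_box tip [(0.89, array([432.4, 219.2]))]
reagent out 0.66 [430. 185.] [[0.576, -0.513, 0.012], [0.604, -0.473, 0.104], [0.638, -0.451, 0.154]]
reagent out 0.58 [336. 134.] [[0.767, -0.175, 0.023], [0.785, -0.153, 0.075], [0.807, -0.133, 0.084]]
reagent tip [(0.98, array([430.3, 185.7]))]
beaker out 0.74 [247. 131.] [[0.773, 0.129, -0.005], [0.809, 0.16, 0.033], [0.831, 0.184, 0.086]]
beaker tip [(0.8, array([249. , 136.5]))]
```

Run:
```python
from h import *
S=snap('side','s1');T=snap('top','t1');
a=S['color'][120:370,170:450,::-1];b=T['color'][100:280,190:470,::-1]
import cv2
A=cv2.resize(a,None,fx=1.4,fy=1.4);B=cv2.resize(b,None,fx=1.4,fy=1.4)
cv2.imwrite('pics/both1.png',np.hstack([A,np.vstack([B,np.zeros((A.shape[0]-B.shape[0],B.shape[1],3),np.uint8)])]))
def med(c,label,n):
    return robot.outline_of(label,n)[0]['pixels']
P=cloud(T); 
# lid top rect
m=(abs(P[:,2]-.129)<.008)&(P[:,0]>.38)&(P[:,0]<.70)&(P[:,1]>-.4)&(P[:,1]<-.05)
Q=P[m]; print('lidtop',cv2.minAreaRect(Q[:,:2].astype(np.float32)),np.median(Q[:,2]))
for nm,P in(('T',P),('S',cloud(S))):
    m=(P[:,2]>.155)&(P[:,2]<.18)&(P[:,0]>.4)&(P[:,0]<.53)&(P[:,1]>-.35)&(P[:,1]<-.08); Q=P[m]
    print(nm,'handle',cv2.minAreaRect(Q[:,:2].astype(np.float32)),np.median(Q,0),len(Q))
    m=(P[:,2]>.195)&(P[:,2]<.23)&(P[:,0]>.5)&(P[:,0]<.65)&(P[:,1]>-.3)&(P[:,1]<-.15); Q=P[m]
    print(nm,'jarcap',cv2.minAreaRect(Q[:,:2].astype(np.float32)),np.median(Q,0))
    m=(P[:,2]>.07)&(P[:,2]<.1)&(P[:,0]>.45)&(P[:,0]<.65)&(P[:,1]>.05)&(P[:,1]<.3); Q=P[m]
    print(nm,'jar2cap',cv2.minAreaRect(Q[:,:2].astype(np.float32)),np.median(Q,0))
    m=(P[:,2]>.013)&(P[:,2]<.035)&(P[:,0]>.45)&(P[:,0]<.66)&(P[:,1]>.03)&(P[:,1]<.32); Q=P[m]
    print(nm,'tray',cv2.minAreaRect(Q[:,:2].astype(np.float32)),np.median(Q,0))
for l,h in(('jar_center',.169),('handle',.168),('hinge',.115),('tray',0),('jar_in_tray',.005),('centrifuge',0)):
    for n,c in(('side',S),('top',T)):
        d=robot.tip_of(l,n)
        if d: print(l,n,round(d[0]['p'],2),onplane(c,d[0]['xy'],h).round(4))
```

```text
lidtop ((0.5414279699325562, -0.22764630615711212), (0.26608020067214966, 0.22630883753299713), 6.480752944946289) 0.12905025007285043
T handle ((0.4624621868133545, -0.23622192442417145), (0.01206161454319954, 0.07545863091945648), 5.891829967498779) [ 0.46203007 -0.23790835  0.17166325] 85
T jarcap ((0.5807192325592041, -0.21439224481582642), (0.039099112153053284, 0.03851920738816261), 89.03175354003906) [ 0.58061298 -0.21410996  0.20760993]
T jar2cap ((0.5462908148765564, 0.24613486230373383), (0.038176462054252625, 0.04232046380639076), 1.0619908571243286) [0.54500804 0.24526814 0.08203267]
T tray ((0.5612919330596924, 0.1752861738204956), (0.18868079781532288, 0.251899778842926), 7.773913860321045) [0.5526831  0.18329867 0.01857358]
S handle ((0.46113157272338867, -0.23457074165344238), (0.012316429056227207, 0.07486443221569061), 5.7764105796813965) [ 0.45890802 -0.22538393  0.17122538] 89
S jarcap ((0.5774572491645813, -0.21228936314582825), (0.03986925631761551, 0.040887411683797836), 27.26681900024414) [ 0.57555084 -0.20892561  0.20624729]
S jar2cap ((0.5455412268638611, 0.2478359490633011), (0.03946910798549652, 0.03999610245227814), 54.24835205078125) [0.54330546 0.25085448 0.08344069]
S tray ((0.5539122819900513, 0.17423975467681885), (0.13179419934749603, 0.24420122802257538), 13.29769515991211) [0.5415187  0.22178044 0.01980227]
jar_center side 0.95 [[ 0.5689 -0.2043  0.169 ]]
jar_center top 0.44 [[ 0.5839 -0.2061  0.169 ]]
handle side 0.74 [[ 0.4679 -0.2527  0.168 ]]
handle top 0.75 [[ 0.4594 -0.2501  0.168 ]]
hinge side 0.81 [[ 0.6633 -0.2123  0.115 ]]
hinge top 0.72 [[ 0.6648 -0.2046  0.115 ]]
tray side 0.97 [[0.552  0.1714 0.    ]]
tray top 0.76 [[0.5596 0.1801 0.    ]]
jar_in_tray side 0.8 [[0.5571 0.2426 0.005 ]]
jar_in_tray top 0.72 [[0.5514 0.261  0.005 ]]
centrifuge side 0.96 [[ 0.564  -0.2315  0.    ]]
centrifuge top 0.63 [[ 0.5456 -0.2341  0.    ]]
```

View pics/both1.png

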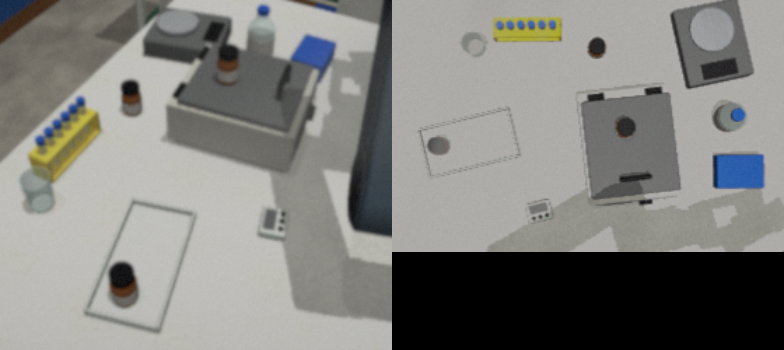

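View pics/wrist0.png

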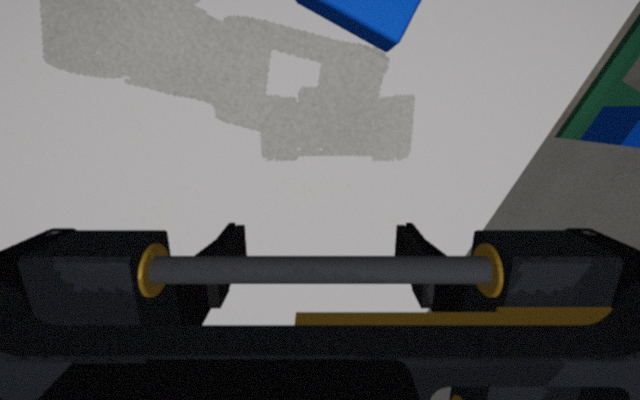

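Side view: the jar stands on the lid at about (335,166), the handle is at (375,171), and the tray at (275,306) has its own jar at (257,322). The top view agrees. I'll move above the jar with the jaws along the centrifuge's x axis.

Call:
send_rows(deltas=[{"tx":3.6,"ty":-1.5,"tz":-0.7,"rz":-0.12},{"tx":7.2,"ty":-3.0,"tz":-1.4,"rz":-0.24},{"tx":10.8,"ty":-4.5,"tz":-2.1,"rz":-0.36},{"tx":14.4,"ty":-6.0,"tz":-2.8,"rz":-0.48},{"tx":18,"ty":-7.5,"tz":-3.5,"rz":-0.6}], claw=8.7, squeeze=15)

```text
schema error: expected keys tx, ty, tz, rx, ry, rz
```

```bash
cat >> h.py <<'E'
def go(p,yaw,tilt=0):
    """target TCP p, tool x yaw, tool down; print delta from measured"""
    o=robot.get_obs(); R=Rn.from_quat(o['tool_rot']).as_matrix()
    x=np.array([np.cos(yaw),np.sin(yaw),0]); z=np.array([0,0,-1.]); G=np.c_[x,np.cross(z,x),z]
    print('t',round(o['time'],2),'pos',o['position'].round(4),'w',round(o['grip_width'],4),'F',o['ft_force'].round(2),'q',o['q'].round(2))
    print('d cm',(R.T@(np.array(p)-o['position'])*100).round(2),'rot',Rn.from_matrix(R.T@G).as_rotvec().round(4))
E
python3 -c "
from h import *
go([.579,-.2135,.26],1.68)"
```

```text
t 3.15 pos [ 0.2751 -0.5612  0.2226] w 0.0872 F [0.91 0.57 0.14] q [-1.29  0.53  1.43 -0.    1.18 -0.18]
d cm [ 42.59 -17.84  -3.74] rot [-0.      0.     -1.2242]
```

Call:
send_rows(deltas=[{"tx":3.6,"ty":-1.5,"tz":-0.7,"rx":0,"ry":0,"rz":-0.12},{"tx":7.2,"ty":-3.0,"tz":-1.4,"rx":0,"ry":0,"rz":-0.24},{"tx":10.8,"ty":-4.5,"tz":-2.1,"rx":0,"ry":0,"rz":-0.36},{"tx":14.4,"ty":-6.0,"tz":-2.8,"rx":0,"ry":0,"rz":-0.48},{"tx":18,"ty":-7.5,"tz":-3.5,"rx":0,"ry":0,"rz":-0.6}], claw=8.7, squeeze=15)

```text
time: 3.57
position: [0.4046, -0.4132, 0.2579]
tool_rot: [0.863, 0.506, 0.0, 0.0]
ft_force: [0.2, -0.9, 1.1]
grip_width: 0.0868
```

```bash
python3 -c "
from h import *
go([.579,-.2135,.26],1.68)"
```

```text
t 3.57 pos [ 0.4046 -0.4132  0.2579] w 0.0868 F [ 0.25 -0.87  1.1 ] q [-0.99  0.42  1.51  0.    1.21 -0.48]
d cm [25.94  5.48 -0.21] rot [ 1.00e-04 -0.00e+00 -6.19e-01]
```

Call:
send_rows(deltas=[{"tx":3.8,"ty":0.8,"tz":0,"rx":0,"ry":0,"rz":-0.12},{"tx":7.6,"ty":1.6,"tz":0,"rx":0,"ry":0,"rz":-0.24},{"tx":11.4,"ty":2.4,"tz":0,"rx":0,"ry":0,"rz":-0.36},{"tx":15.2,"ty":3.2,"tz":0,"rx":0,"ry":0,"rz":-0.48},{"tx":19,"ty":4,"tz":0,"rx":0,"ry":0,"rz":-0.6}])

```text
time: 3.98
position: [0.5332, -0.2673, 0.2578]
tool_rot: [0.674, 0.739, 0.0, 0.0]
ft_force: [0.0, -0.5, -0.1]
grip_width: 0.0868
```

```bash
python3 -c "
from h import *
c=snap('wrist','w1')
go([.579,-.2135,.26],1.68)
P=cloud(c)
m=(P[:,2]>.197)&(P[:,2]<.225)&(P[:,0]>.5)&(P[:,0]<.65)&(P[:,1]>-.27)&(P[:,1]<-.15); Q=P[m]
if len(Q): print('cap',cv2.minAreaRect(Q[:,:2].astype(np.float32)),np.median(Q,0))
m=(P[:,2]>.155)&(P[:,2]<.182)&(P[:,0]>.4)&(P[:,0]<.52)&(P[:,1]>-.35)&(P[:,1]<-.12); Q=P[m]
if len(Q): print('handle',cv2.minAreaRect(Q[:,:2].astype(np.float32)),np.median(Q,0))
"
```

```text
t 4.03 pos [ 0.5376 -0.2612  0.2578] w 0.0867 F [ 2.54  2.47 -0.66] q [-0.64  0.45  1.46  0.01  1.22 -0.74]
d cm [ 4.34  4.6  -0.18] rot [ 0.0053 -0.0041 -0.0094]
cap ((0.5794721841812134, -0.21745750308036804), (0.04085856303572655, 0.040827251970767975), 78.89082336425781) [ 0.57870755 -0.21652809  0.20870102]
handle ((0.4629271924495697, -0.2397286593914032), (0.012095476500689983, 0.07478582113981247), 6.130731582641602) [ 0.46399817 -0.23675812  0.17357392]
```

View pics/w1.png

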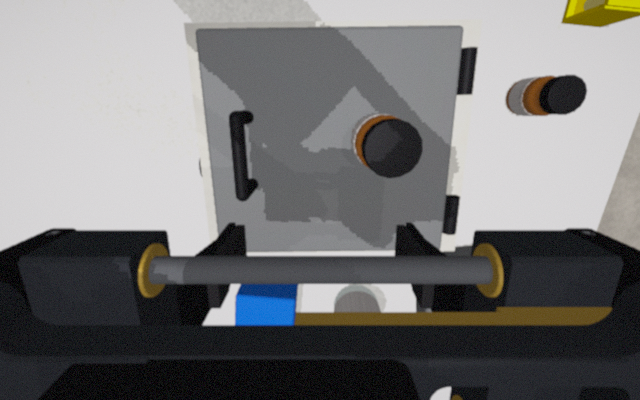

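Call:
send_rows(deltas=[{"tx":2.2,"ty":2.2,"tz":-0.1,"rx":0,"ry":0,"rz":0},{"tx":4.3,"ty":4.4,"tz":-0.1,"rx":0,"ry":0,"rz":0},{"tx":4.3,"ty":4.4,"tz":-0.1,"rx":0,"ry":0,"rz":0},{"tx":4.3,"ty":4.4,"tz":-0.1,"rx":0,"ry":0,"rz":0}])

```text
time: 4.37
position: [0.5729, -0.2212, 0.2585]
tool_rot: [0.675, 0.737, -0.0, 0.0]
ft_force: [0.6, 0.2, 0.4]
grip_width: 0.0873
```

```bash
python3 -c "
from h import *
c=snap('wrist','w2')
go([.579,-.2145,.148],1.68)
P=cloud(c)
m=(P[:,2]>.197)&(P[:,2]<.225)&(P[:,0]>.5)&(P[:,0]<.65)&(P[:,1]>-.27)&(P[:,1]<-.15); Q=P[m]
if len(Q): print('cap',cv2.minAreaRect(Q[:,:2].astype(np.float32)),np.median(Q,0))
m=(P[:,2]>.155)&(P[:,2]<.182)&(P[:,0]>.4)&(P[:,0]<.52)&(P[:,1]>-.35)&(P[:,1]<-.12); Q=P[m]
if len(Q): print('handle',cv2.minAreaRect(Q[:,:2].astype(np.float32)),np.median(Q,0))
m=(P[:,2]>.12)&(P[:,2]<.14); Q=P[m]; print(np.median(Q[:,2]),len(Q))
"
```

```text
t 4.42 pos [ 0.5722 -0.2222  0.2584] w 0.087 F [ 0.07 -1.18 -0.27] q [-0.55  0.48  1.42 -0.    1.25 -0.64]
d cm [ 0.71  0.75 11.04] rot [-0.0007  0.0003 -0.0231]
cap ((0.5796764492988586, -0.2171649932861328), (0.040976639837026596, 0.04072021320462227), 57.77719497680664) [ 0.57934664 -0.21561272  0.20871368]
handle ((0.46325111389160156, -0.23959212005138397), (0.012135959230363369, 0.07463118433952332), 6.006641387939453) [ 0.46460791 -0.23611935  0.17324906]
0.13072947806286084 37021
```

View pics/w2.png

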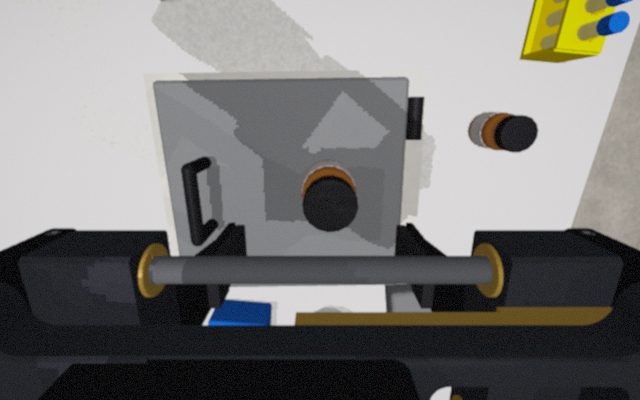

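Call:
send_rows(deltas=[{"tx":0.6,"ty":0.7,"tz":0,"rx":0,"ry":0,"rz":-0.02},{"tx":0.6,"ty":0.7,"tz":3,"rx":0,"ry":0,"rz":-0.02},{"tx":0.6,"ty":0.7,"tz":6.5,"rx":0,"ry":0,"rz":-0.02},{"tx":0.6,"ty":0.7,"tz":9.5,"rx":0,"ry":0,"rz":-0.02},{"tx":0.6,"ty":0.7,"tz":10.9,"rx":0,"ry":0,"rz":-0.02}])

```text
time: 4.83
position: [0.5762, -0.2155, 0.1457]
tool_rot: [0.67, 0.743, -0.001, -0.003]
ft_force: [0.1, 0.7, -0.3]
grip_width: 0.0876
```

Call:
send_rows(deltas=[{"tx":0,"ty":0,"tz":0,"rx":0,"ry":0,"rz":0},{"tx":0,"ty":0,"tz":0,"rx":0,"ry":0,"rz":0}])

```text
time: 5.0
position: [0.5782, -0.2165, 0.149]
tool_rot: [0.669, 0.743, -0.0, -0.001]
ft_force: [-0.1, 0.3, 0.1]
grip_width: 0.087
```

Call:
send_rows(deltas=[{"tx":0,"ty":0,"tz":0,"rx":0,"ry":0,"rz":0},{"tx":0,"ty":0,"tz":0,"rx":0,"ry":0,"rz":0},{"tx":0,"ty":0,"tz":0,"rx":0,"ry":0,"rz":0},{"tx":0,"ty":0,"tz":0,"rx":0,"ry":0,"rz":0},{"tx":0,"ty":0,"tz":0,"rx":0,"ry":0,"rz":0}], claw=4, squeeze=14)

```text
time: 5.42
position: [0.5792, -0.2159, 0.1505]
tool_rot: [0.669, 0.743, 0.0, 0.001]
ft_force: [0.2, -0.6, -0.0]
grip_width: 0.0617
```

Call:
send_rows(deltas=[{"tx":0,"ty":0,"tz":0,"rx":0,"ry":0,"rz":0},{"tx":0,"ty":0,"tz":0,"rx":0,"ry":0,"rz":0},{"tx":0,"ty":0,"tz":0,"rx":0,"ry":0,"rz":0}])

```text
time: 5.67
position: [0.579, -0.2158, 0.1498]
tool_rot: [0.669, 0.743, 0.0, 0.0]
ft_force: [0.9, 0.4, 0.9]
grip_width: 0.0455
```

```bash
python3 -c "
from h import *
c=snap('wrist','w3')
c=snap('side','s3')
cv2.imwrite('pics/s3c.png',cv2.resize(c['color'][100:250,240:440,::-1],None,fx=3,fy=3))
go([.579,-.2155,.26],1.68)
"
```

```text
t 5.77 pos [ 0.579  -0.2158  0.1498] w 0.0458 F [-0.2  -0.05  1.78] q [-0.54  0.6   1.52  0.    1.02 -0.64]
d cm [ 2.000e-02  1.000e-02 -1.102e+01] rot [ 0.0005  0.0002 -0.0041]
```

View pics/s3c.png

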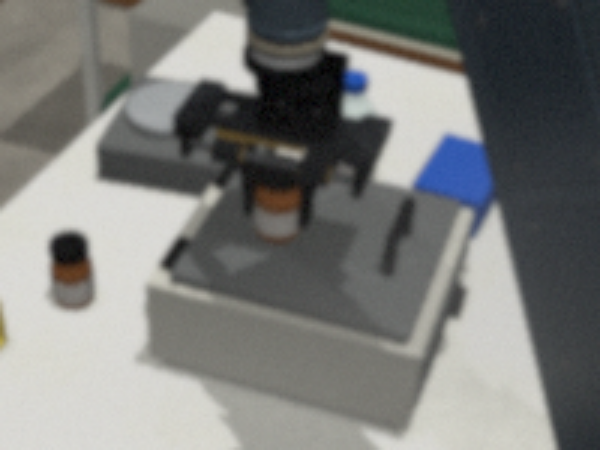

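Call:
send_rows(deltas=[{"tx":0,"ty":0,"tz":-1,"rx":0,"ry":0,"rz":0},{"tx":0,"ty":0,"tz":-3,"rx":0,"ry":0,"rz":0},{"tx":0,"ty":0,"tz":-5,"rx":0,"ry":0,"rz":0},{"tx":0,"ty":0,"tz":-7,"rx":0,"ry":0,"rz":0},{"tx":0,"ty":0,"tz":-8,"rx":0,"ry":0,"rz":0}])

```text
time: 6.18
position: [0.5798, -0.2163, 0.2325]
tool_rot: [0.669, 0.743, 0.0, 0.002]
ft_force: [-0.7, -0.3, -0.9]
grip_width: 0.0453
```

Call:
send_rows(deltas=[{"tx":2,"ty":0.2,"tz":0,"rx":0,"ry":0,"rz":0},{"tx":5,"ty":0.4,"tz":0,"rx":0,"ry":0,"rz":0},{"tx":8,"ty":0.6,"tz":0,"rx":0,"ry":0,"rz":0},{"tx":11,"ty":0.8,"tz":0,"rx":0,"ry":0,"rz":0},{"tx":14,"ty":1,"tz":0,"rx":0,"ry":0,"rz":0}])

```text
time: 6.6
position: [0.5734, -0.0743, 0.2294]
tool_rot: [0.669, 0.743, -0.0, -0.0]
ft_force: [-0.2, 0.0, -0.9]
grip_width: 0.0455
```

Call:
send_rows(deltas=[{"tx":3,"ty":0.2,"tz":0,"rx":0,"ry":0,"rz":-0.03},{"tx":6,"ty":0.5,"tz":0,"rx":0,"ry":0,"rz":-0.06},{"tx":9,"ty":0.8,"tz":0,"rx":0,"ry":0,"rz":-0.09},{"tx":11,"ty":1,"tz":0,"rx":0,"ry":0,"rz":-0.12},{"tx":12,"ty":1,"tz":0,"rx":0,"ry":0,"rz":-0.12}])

```text
time: 7.02
position: [0.5707, 0.0476, 0.2294]
tool_rot: [0.622, 0.783, 0.0, -0.001]
ft_force: [-0.3, -0.6, -1.2]
grip_width: 0.0454
```

Call:
send_rows(deltas=[{"tx":0,"ty":0,"tz":0,"rx":0,"ry":0,"rz":0},{"tx":0,"ty":0,"tz":0,"rx":0,"ry":0,"rz":0}])

```text
time: 7.18
position: [0.5713, 0.0446, 0.2295]
tool_rot: [0.623, 0.782, -0.0, 0.0]
ft_force: [-0.0, -0.4, -0.8]
grip_width: 0.0453
```

```bash
python3 -c "
from h import *
c=snap('wrist','w4')
go([.567,.136,.06],1.80)
for l in ['tray','jar_in_tray']:
    for d in robot.outline_of(l,'wrist')[:2]:
        P=cloud(c,d['pixels']); print(l,d['p'],np.percentile(P,[2,50,98],axis=0).round(3).tolist())
P=cloud(c)
m=(P[:,2]>.013)&(P[:,2]<.03)&(P[:,0]>.45)&(P[:,0]<.66)&(P[:,1]>.03)&(P[:,1]<.32); Q=P[m]
print('tray',cv2.minAreaRect(Q[:,:2].astype(np.float32)),len(Q))
m=(P[:,2]>.074)&(P[:,2]<.095)&(P[:,0]>.45)&(P[:,0]<.65)&(P[:,1]>.18)&(P[:,1]<.3); Q=P[m]
print('cap2',cv2.minAreaRect(Q[:,:2].astype(np.float32)),len(Q))
"
```

```text
t 7.23 pos [0.5715 0.0439 0.2295] w 0.0456 F [ 0.85  0.65 -1.07] q [-0.12  0.45  1.56 -0.    1.13 -0.34]
d cm [ 9.1   1.61 16.94] rot [-0.0002  0.0009 -0.0049]
tray 0.8 [[0.49, 0.057, 0.004], [0.561, 0.151, 0.006], [0.63, 0.233, 0.021]]
jar_in_tray 0.81 [[0.534, 0.222, 0.012], [0.55, 0.223, 0.027], [0.564, 0.231, 0.043]]
tray ((0.5613194108009338, 0.1424732804298401), (0.13020862638950348, 0.1770828813314438), 13.400432586669922) 2210
cap2 ((0.0, 0.0), (0.0, 0.0), 0.0) 0
```

View pics/w4.png

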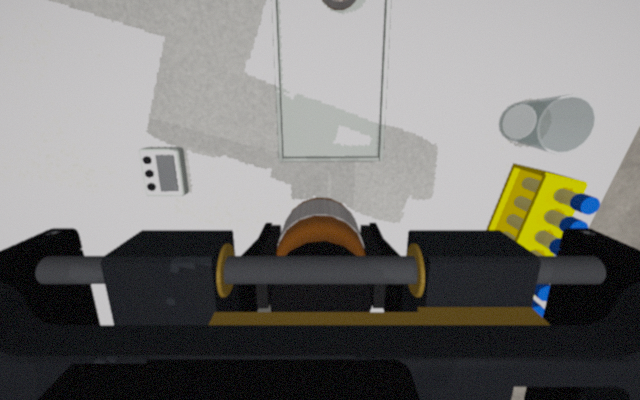

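Call:
send_rows(deltas=[{"tx":3,"ty":0.4,"tz":0,"rx":0,"ry":0,"rz":0},{"tx":6,"ty":0.8,"tz":1,"rx":0,"ry":0,"rz":0},{"tx":8,"ty":1.2,"tz":4,"rx":0,"ry":0,"rz":0},{"tx":9.1,"ty":1.2,"tz":7,"rx":0,"ry":0,"rz":0},{"tx":9.1,"ty":1.2,"tz":10,"rx":0,"ry":0,"rz":0}])

```text
time: 7.75
position: [0.5631, 0.1374, 0.1291]
tool_rot: [0.623, 0.782, 0.001, 0.0]
ft_force: [-0.6, 0.3, -1.2]
grip_width: 0.0455
```

Call:
send_rows(deltas=[{"tx":0,"ty":0,"tz":3,"rx":0,"ry":0,"rz":0},{"tx":0,"ty":0,"tz":6,"rx":0,"ry":0,"rz":0},{"tx":0,"ty":0,"tz":8,"rx":0,"ry":0,"rz":0},{"tx":0,"ty":0,"tz":8.8,"rx":0,"ry":0,"rz":0},{"tx":0,"ty":0,"tz":8.8,"rx":0,"ry":0,"rz":0}])

```text
time: 8.17
position: [0.5618, 0.1351, 0.0395]
tool_rot: [0.624, 0.781, -0.001, -0.002]
ft_force: [-0.8, -0.1, -1.2]
grip_width: 0.0455
```

```bash
python3 -c "
from h import *
c=snap('wrist','w5')
go([.563,.135,.026],1.795)
"
```

```text
t 8.22 pos [0.563  0.1353 0.0411] w 0.0455 F [-0.28 -0.09 -0.93] q [ 0.04  0.73  1.68 -0.    0.74 -0.18]
d cm [-0.03 -0.    1.51] rot [-0.0012 -0.0001 -0.0007]
```

View pics/w5.png

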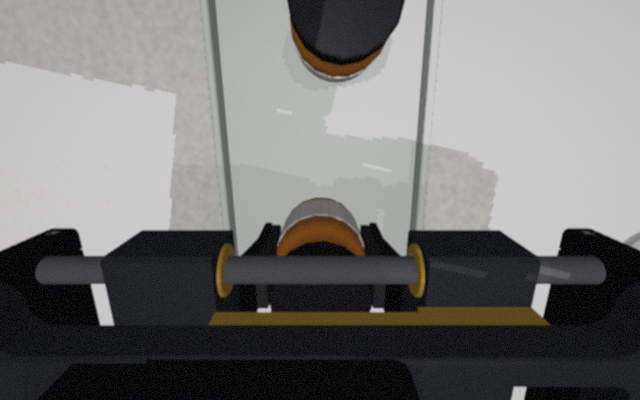

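The held jar at (320,240) is centred between the tray walls, well clear of the other jar at (345,40). I'll lower it slowly.

Call:
send_rows(deltas=[{"tx":0,"ty":0,"tz":0.4,"rx":0,"ry":0,"rz":0},{"tx":0,"ty":0,"tz":0.8,"rx":0,"ry":0,"rz":0},{"tx":0,"ty":0,"tz":1.1,"rx":0,"ry":0,"rz":0},{"tx":0,"ty":0,"tz":1.3,"rx":0,"ry":0,"rz":0},{"tx":0,"ty":0,"tz":1.4,"rx":0,"ry":0,"rz":0}])

```text
time: 8.63
position: [0.563, 0.1363, 0.0278]
tool_rot: [0.623, 0.782, 0.0, 0.0]
ft_force: [0.8, 0.0, -0.3]
grip_width: 0.0452
```

Call:
send_rows(deltas=[{"tx":0,"ty":0,"tz":0.05,"rx":0,"ry":0,"rz":0},{"tx":0,"ty":0,"tz":0.1,"rx":0,"ry":0,"rz":0},{"tx":0,"ty":0,"tz":0.1,"rx":0,"ry":0,"rz":0}])

```text
time: 8.88
position: [0.5629, 0.1363, 0.0266]
tool_rot: [0.623, 0.782, 0.0, 0.0]
ft_force: [1.0, 0.4, -0.4]
grip_width: 0.045
```

Call:
send_rows(deltas=[{"tx":0,"ty":0,"tz":0.05,"rx":0,"ry":0,"rz":0},{"tx":0,"ty":0,"tz":0.1,"rx":0,"ry":0,"rz":0},{"tx":0,"ty":0,"tz":0.1,"rx":0,"ry":0,"rz":0}])

```text
time: 9.13
position: [0.5628, 0.1363, 0.0255]
tool_rot: [0.623, 0.782, -0.0, -0.0]
ft_force: [0.0, 0.7, -1.2]
grip_width: 0.0455
```

Call:
send_rows(deltas=[{"tx":0,"ty":0,"tz":0.05,"rx":0,"ry":0,"rz":0},{"tx":0,"ty":0,"tz":0.05,"rx":0,"ry":0,"rz":0}])

```text
time: 9.3
position: [0.5628, 0.1363, 0.025]
tool_rot: [0.623, 0.782, -0.0, -0.0]
ft_force: [-0.7, 1.5, -0.9]
grip_width: 0.0453
```

Call:
send_rows(deltas=[{"tx":0,"ty":0,"tz":0.05,"rx":0,"ry":0,"rz":0},{"tx":0,"ty":0,"tz":0.1,"rx":0,"ry":0,"rz":0},{"tx":0,"ty":0,"tz":0.1,"rx":0,"ry":0,"rz":0}])

```text
time: 9.55
position: [0.5628, 0.1363, 0.0247]
tool_rot: [0.623, 0.782, 0.0, 0.0]
ft_force: [-1.0, -0.0, 4.6]
grip_width: 0.0454
```

Call:
send_rows(deltas=[{"tx":0,"ty":0,"tz":0.05,"rx":0,"ry":0,"rz":0},{"tx":0,"ty":0,"tz":0.05,"rx":0,"ry":0,"rz":0},{"tx":0,"ty":0,"tz":0.05,"rx":0,"ry":0,"rz":0}])

```text
time: 9.8
position: [0.5628, 0.1363, 0.0247]
tool_rot: [0.623, 0.782, 0.0, 0.0]
ft_force: [-2.4, -0.3, 7.7]
grip_width: 0.0452
```

Call:
send_rows(deltas=[{"tx":0,"ty":0,"tz":-0.1,"rx":0,"ry":0,"rz":0},{"tx":0,"ty":0,"tz":-0.1,"rx":0,"ry":0,"rz":0}])

```text
time: 9.97
position: [0.5631, 0.1363, 0.0248]
tool_rot: [0.623, 0.782, 0.0, 0.0]
ft_force: [-0.6, -0.3, 2.3]
grip_width: 0.0454
```

Call:
send_rows(deltas=[{"tx":0,"ty":0,"tz":0,"rx":0,"ry":0,"rz":0},{"tx":0,"ty":0,"tz":0,"rx":0,"ry":0,"rz":0},{"tx":0,"ty":0,"tz":0,"rx":0,"ry":0,"rz":0},{"tx":0,"ty":0,"tz":0,"rx":0,"ry":0,"rz":0},{"tx":0,"ty":0,"tz":0,"rx":0,"ry":0,"rz":0}], claw=7.5)

```text
time: 10.38
position: [0.5628, 0.1363, 0.0244]
tool_rot: [0.623, 0.782, -0.0, -0.0]
ft_force: [0.6, 0.4, -0.4]
grip_width: 0.0701
```

Call:
send_rows(deltas=[{"tx":0,"ty":0,"tz":0,"rx":0,"ry":0,"rz":0},{"tx":0,"ty":0,"tz":0,"rx":0,"ry":0,"rz":0},{"tx":0,"ty":0,"tz":0,"rx":0,"ry":0,"rz":0}])

```text
time: 10.63
position: [0.5628, 0.1363, 0.0245]
tool_rot: [0.623, 0.782, -0.0, -0.0]
ft_force: [-0.5, -0.2, -0.0]
grip_width: 0.0743
```

Call:
send_rows(deltas=[{"tx":0,"ty":0,"tz":-2,"rx":0,"ry":0,"rz":0},{"tx":0,"ty":0,"tz":-6,"rx":0,"ry":0,"rz":0},{"tx":0,"ty":0,"tz":-10,"rx":0,"ry":0,"rz":0},{"tx":0,"ty":0,"tz":-14,"rx":0,"ry":0,"rz":0},{"tx":0,"ty":0,"tz":-18,"rx":0,"ry":0,"rz":0}])

```text
time: 11.05
position: [0.5623, 0.1362, 0.2062]
tool_rot: [0.623, 0.782, -0.0, -0.0]
ft_force: [1.2, -0.2, -0.7]
grip_width: 0.0751
```

```bash
python3 -c "
from h import *
c=snap('side','s6')
cv2.imwrite('pics/s6c.png',cv2.resize(c['color'][150:370,170:430,::-1],None,fx=2.5,fy=2.5))
P=cloud(c)
m=(P[:,2]>.073)&(P[:,2]<.1)&(P[:,0]>.45)&(P[:,0]<.65)&(P[:,1]>.08)&(P[:,1]<.19); Q=P[m]
print('cap',cv2.minAreaRect(Q[:,:2].astype(np.float32)),np.median(Q,0))
go([.463,-.2375,.25],1.678)
"
```

```text
cap ((0.5622192621231079, 0.13695235550403595), (0.0400942787528038, 0.040230751037597656), 47.603851318359375) [0.56097685 0.13877695 0.08334749]
t 11.1 pos [0.5676 0.1368 0.2149] w 0.0751 F [ 2.   -0.81  5.35] q [ 0.05  0.47  1.56  0.    1.09 -0.18]
d cm [-34.16 -18.5   -3.71] rot [0.0154 0.0017 0.1182]
```

View pics/s6c.png

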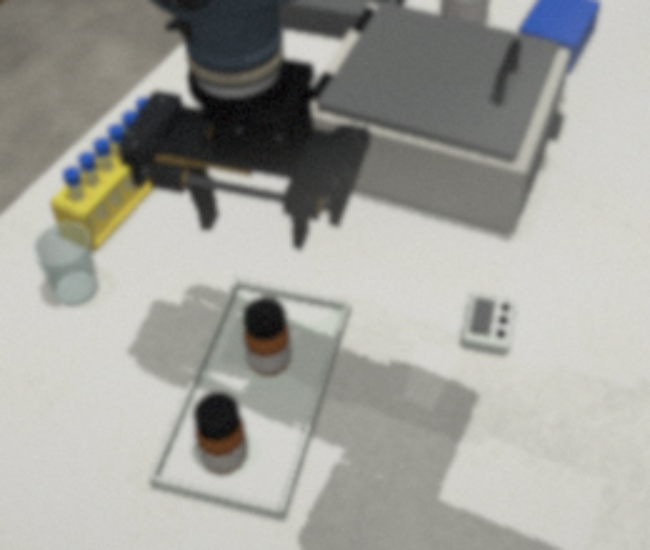

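Call:
send_rows(deltas=[{"tx":-3,"ty":-1.6,"tz":-2,"rx":0,"ry":0,"rz":0.01},{"tx":-6.5,"ty":-3.5,"tz":-4,"rx":0,"ry":0,"rz":0.03},{"tx":-10,"ty":-5.4,"tz":-5,"rx":0,"ry":0,"rz":0.06},{"tx":-13.5,"ty":-7.3,"tz":-5,"rx":0,"ry":0,"rz":0.09},{"tx":-17,"ty":-9.2,"tz":-5,"rx":0,"ry":0,"rz":0.12}])

```text
time: 11.52
position: [0.5108, -0.0515, 0.2556]
tool_rot: [0.669, 0.743, 0.001, 0.001]
ft_force: [0.3, 0.2, 0.4]
grip_width: 0.075
```

```bash
python3 -c "
from h import *
go([.463,-.2375,.25],1.678)
"
```

```text
t 11.52 pos [ 0.5108 -0.0515  0.2556] w 0.075 F [0.32 0.2  0.43] q [-0.32  0.33  1.67 -0.    1.13 -0.42]
d cm [-17.99  -6.7    0.57] rot [ 0.0026  0.0014 -0.0026]
```

Call:
send_rows(deltas=[{"tx":-3.6,"ty":-1.3,"tz":0,"rx":0,"ry":0,"rz":0},{"tx":-7.2,"ty":-2.6,"tz":0,"rx":0,"ry":0,"rz":0},{"tx":-10.8,"ty":-3.9,"tz":0,"rx":0,"ry":0,"rz":0},{"tx":-14.4,"ty":-5.2,"tz":0,"rx":0,"ry":0,"rz":0},{"tx":-18,"ty":-6.7,"tz":0,"rx":0,"ry":0,"rz":0}])

```text
time: 11.93
position: [0.4626, -0.2377, 0.2545]
tool_rot: [0.669, 0.743, 0.0, 0.0]
ft_force: [0.8, -0.1, 0.3]
grip_width: 0.0749
```

Call:
send_rows(deltas=[{"tx":0,"ty":0,"tz":0,"rx":0,"ry":0,"rz":0},{"tx":0,"ty":0,"tz":0,"rx":0,"ry":0,"rz":0}])

```text
time: 12.1
position: [0.4626, -0.2379, 0.2542]
tool_rot: [0.671, 0.742, 0.0, -0.0]
ft_force: [-0.8, 0.7, 0.5]
grip_width: 0.075
```

```bash
python3 -c "
from h import *
c=snap('wrist','w7')
go([.463,-.2375,.149],1.678)
P=cloud(c)
m=(P[:,2]>.155)&(P[:,2]<.182)&(P[:,0]>.4)&(P[:,0]<.52)&(P[:,1]>-.35)&(P[:,1]<-.12); Q=P[m]
if len(Q): print('handle',cv2.minAreaRect(Q[:,:2].astype(np.float32)),np.median(Q,0))
"
```

```text
t 12.15 pos [ 0.4627 -0.2363  0.2542] w 0.0748 F [-0.51  0.83  0.14] q [-0.69  0.35  1.66  0.    1.14 -0.79]
d cm [-0.14  0.02 10.52] rot [-0.0004 -0.0012 -0.0045]
handle ((0.46252450346946716, -0.23956334590911865), (0.011826101690530777, 0.07472687214612961), 5.952510356903076) [ 0.46241093 -0.23637135  0.17375662]
```

View pics/w7.png

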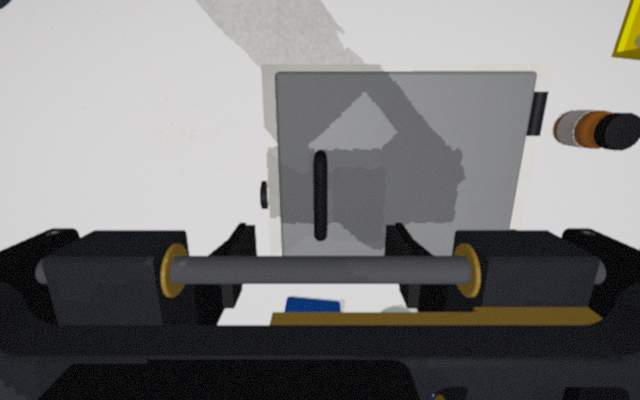

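Call:
send_rows(deltas=[{"tx":-0.1,"ty":0,"tz":3,"rx":0,"ry":0,"rz":0},{"tx":-0.1,"ty":0,"tz":6,"rx":0,"ry":0,"rz":0},{"tx":-0.1,"ty":0,"tz":8.5,"rx":0,"ry":0,"rz":0},{"tx":-0.1,"ty":0,"tz":10,"rx":0,"ry":0,"rz":0},{"tx":-0.1,"ty":0,"tz":10.6,"rx":0,"ry":0,"rz":0}], claw=4)

```text
time: 12.57
position: [0.4623, -0.2338, 0.1461]
tool_rot: [0.668, 0.744, 0.0, -0.003]
ft_force: [-0.1, 0.0, -1.0]
grip_width: 0.0492
```

Call:
send_rows(deltas=[{"tx":0,"ty":0,"tz":0,"rx":0,"ry":0,"rz":0},{"tx":0,"ty":0,"tz":0,"rx":0,"ry":0,"rz":0},{"tx":0,"ty":0,"tz":0,"rx":0,"ry":0,"rz":0},{"tx":0,"ty":0,"tz":0,"rx":0,"ry":0,"rz":0},{"tx":0,"ty":0,"tz":0,"rx":0,"ry":0,"rz":0}], claw=0.5, squeeze=25)

```text
time: 12.98
position: [0.4641, -0.2373, 0.1497]
tool_rot: [0.669, 0.743, 0.0, 0.001]
ft_force: [-0.9, 0.8, -0.9]
grip_width: 0.0167
```

Call:
send_rows(deltas=[{"tx":0,"ty":0,"tz":0,"rx":0,"ry":0,"rz":0},{"tx":0,"ty":0,"tz":0,"rx":0,"ry":0,"rz":0},{"tx":0,"ty":0,"tz":0,"rx":0,"ry":0,"rz":0}])

```text
time: 13.23
position: [0.4624, -0.2374, 0.1495]
tool_rot: [0.669, 0.743, -0.001, -0.0]
ft_force: [-4.1, -1.1, 4.7]
grip_width: 0.0107
```

```bash
python3 -c "
from h import *
o=robot.get_obs();print(o['position'],o['grip_width'],o['ft_force'],o['time'])
R=Rn.from_quat(o['tool_rot']).as_matrix();print(R.round(3))
g=o['position']+.019*R[:,2]*-1
print('grasp',g)
# arc: centrifuge yaw
a=np.radians(6.0); ex=np.array([np.cos(a),np.sin(a),0])
for th in np.radians([0,5,10,15,20,25,30,35,40,45]):
    dx=-.2*np.cos(th)+.053*np.sin(th)+.2; dz=.2*np.sin(th)+.053*np.cos(th)-.053
    d=R.T@(ex*dx+np.array([0,0,dz])); print(round(np.degrees(th)),(d*100).round(2))
"
```

```text
[ 0.46239428 -0.23741071  0.1494581 ] 0.010710924322837444 [-4.0779875  -1.12283016  4.66602306] 13.2333
[[-0.105  0.994 -0.002]
 [ 0.994  0.105 -0.001]
 [-0.001 -0.002 -1.   ]]
grasp [ 0.46242543 -0.23739421  0.16845807]
0 [0. 0. 0.]
5 [-0.    0.54 -1.72]
10 [-0.    1.22 -3.39]
15 [-0.01  2.04 -5.  ]
20 [-0.01  3.01 -6.53]
25 [-0.01  4.1  -7.96]
30 [-0.01  5.31 -9.3 ]
35 [-1.000e-02  6.640e+00 -1.052e+01]
40 [-1.000e-02  8.070e+00 -1.163e+01]
45 [ -0.02   9.58 -12.61]
```

Call:
send_rows(deltas=[{"tx":0,"ty":0.2,"tz":-0.7,"rx":0,"ry":0,"rz":0},{"tx":0,"ty":0.42,"tz":-1.38,"rx":0,"ry":0,"rz":0},{"tx":0,"ty":0.67,"tz":-2.06,"rx":0,"ry":0,"rz":0},{"tx":0,"ty":0.93,"tz":-2.73,"rx":0,"ry":0,"rz":0},{"tx":0,"ty":1.22,"tz":-3.39,"rx":0,"ry":0,"rz":0}])

```text
time: 13.65
position: [0.4739, -0.2362, 0.1828]
tool_rot: [0.669, 0.743, -0.002, -0.001]
ft_force: [-4.7, -3.2, -1.4]
grip_width: 0.0108
```

```bash
python3 -c "
from h import *
c=snap('side','s8')
cv2.imwrite('pics/s8c.png',cv2.resize(c['color'][100:250,240:440,::-1],None,fx=3,fy=3))
go([.4746,-.236,.1834],1.676)
"
```

```text
t 13.7 pos [ 0.4744 -0.2362  0.184 ] w 0.0111 F [-5.67 -2.65 -0.29] q [-0.67  0.45  1.71 -0.    0.98 -0.78]
d cm [0.02 0.02 0.06] rot [-0.0034  0.0005  0.0006]
```

View pics/s8c.png

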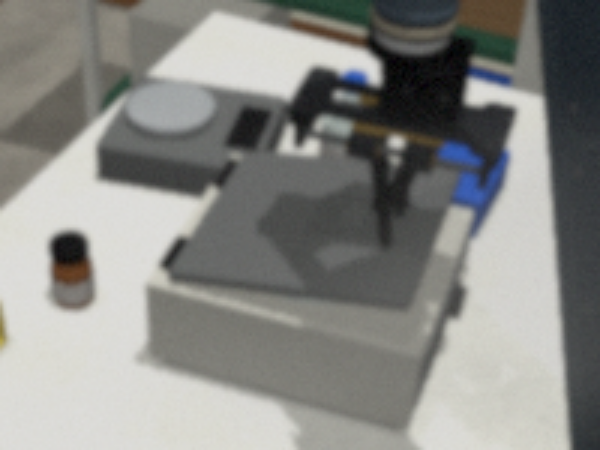

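The lid is rising with the handle in the fingers. I'll continue along the arc.

Call:
send_rows(deltas=[{"tx":0,"ty":0.31,"tz":-0.65,"rx":0,"ry":0,"rz":0},{"tx":0,"ty":0.64,"tz":-1.3,"rx":0,"ry":0,"rz":0},{"tx":0,"ty":1.0,"tz":-1.93,"rx":0,"ry":0,"rz":0},{"tx":0,"ty":1.39,"tz":-2.54,"rx":0,"ry":0,"rz":0},{"tx":0,"ty":1.79,"tz":-3.14,"rx":0,"ry":0,"rz":0}])

```text
time: 14.12
position: [0.4909, -0.2345, 0.2143]
tool_rot: [0.669, 0.743, -0.002, -0.002]
ft_force: [-7.8, -3.5, 0.9]
grip_width: 0.0108
```

Call:
send_rows(deltas=[{"tx":0,"ty":0.42,"tz":-0.58,"rx":0,"ry":0,"rz":0},{"tx":0,"ty":0.87,"tz":-1.15,"rx":0,"ry":0,"rz":0},{"tx":0,"ty":1.33,"tz":-1.71,"rx":0,"ry":0,"rz":0},{"tx":0,"ty":1.8,"tz":-2.25,"rx":0,"ry":0,"rz":0},{"tx":0,"ty":2.3,"tz":-2.77,"rx":0,"ry":0,"rz":0}])

```text
time: 14.53
position: [0.5129, -0.2322, 0.2425]
tool_rot: [0.669, 0.743, -0.003, -0.002]
ft_force: [-10.6, -3.3, 5.3]
grip_width: 0.0107
```

```bash
python3 -c "
from h import *
c=snap('side','s9')
cv2.imwrite('pics/s9c.png',cv2.resize(c['color'][100:250,240:440,::-1],None,fx=3,fy=3))
go([.4624+.0531*.9945,-.2374+.0531*.1045,.1495+.093],1.676)
"
```

```text
t 14.58 pos [ 0.514  -0.2321  0.2437] w 0.0109 F [-9.71 -2.85  6.79] q [-0.62  0.42  1.56 -0.01  1.16 -0.72]
d cm [0.01 0.12 0.12] rot [-0.0062  0.0011  0.0006]
```

View pics/s9c.png

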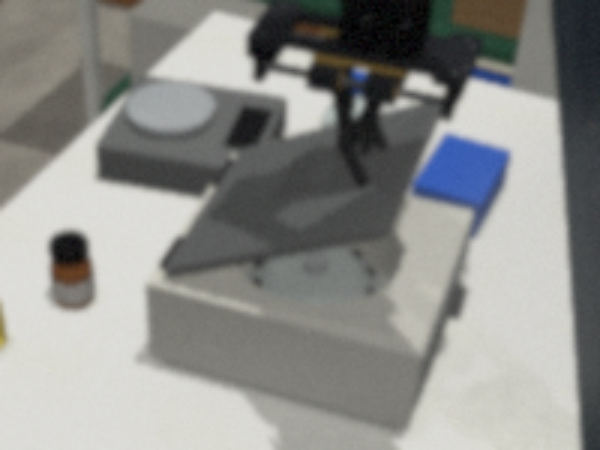

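Call:
send_rows(deltas=[{"tx":0,"ty":0.44,"tz":-0.54,"rx":0,"ry":0,"rz":0},{"tx":0,"ty":0.94,"tz":-1.05,"rx":0,"ry":0,"rz":0},{"tx":0,"ty":1.49,"tz":-1.55,"rx":0,"ry":0,"rz":0},{"tx":0,"ty":2.07,"tz":-2.0,"rx":0,"ry":0,"rz":0},{"tx":0,"ty":2.66,"tz":-2.43,"rx":0,"ry":0,"rz":0}])

```text
time: 15.0
position: [0.5401, -0.2295, 0.2674]
tool_rot: [0.669, 0.743, -0.003, -0.002]
ft_force: [-8.3, -2.9, 6.9]
grip_width: 0.011
```

Call:
send_rows(deltas=[{"tx":0,"ty":0.4,"tz":-0.27,"rx":0,"ry":0,"rz":0},{"tx":0,"ty":0.8,"tz":-0.53,"rx":0,"ry":0,"rz":0},{"tx":0,"ty":1.2,"tz":-0.79,"rx":0,"ry":0,"rz":0},{"tx":0,"ty":1.5,"tz":-0.98,"rx":0,"ry":0,"rz":0},{"tx":0,"ty":1.5,"tz":-0.98,"rx":0,"ry":0,"rz":0}])

```text
time: 15.42
position: [0.5562, -0.2278, 0.2782]
tool_rot: [0.669, 0.743, -0.002, -0.0]
ft_force: [-7.3, -1.6, 8.5]
grip_width: 0.0115
```

```bash
cat > ang.py <<'E'
from h import *
import sys
o=robot.get_obs();R=Rn.from_quat(o['tool_rot']).as_matrix();g=o['position']-.019*R[:,2]
a=np.radians(6.0); ex=np.array([np.cos(a),np.sin(a),0]);ey=np.array([-np.sin(a),np.cos(a),0])
H=np.array([.46244,-.2374,0])+.2*ex; H[2]=.115
v=g-H; phi=np.arctan2(v[2],-(v@ex)); print('t',o['time'],'F',o['ft_force'].round(1),'r',np.hypot(v[2],v@ex),'lid from tcp',phi-np.arctan2(.053,.2),'w',o['grip_width'],'qd',abs(o['joint_velocities']).max())
for n in ('side','top'):
    c=snap(n,n+sys.argv[1]); P=cloud(c)
    if n=='side': cv2.imwrite(f'pics/sc{sys.argv[1]}.png',cv2.resize(c['color'][80:350,170:440,::-1],None,fx=2.2,fy=2.2))
    q=P-H; X=q@ex; Y=q@ey; Z=q[:,2]
    m=(X>-.19)&(X<-.02)&(abs(Y)<.095)&(Z>.035)&(Z<.2)
    A=np.c_[X,Z][m]
    # RANSAC line
    best=None; rng=np.random.default_rng(0)
    for _ in range(400):
        i,j=rng.choice(len(A),2,replace=False); d=A[j]-A[i]; L=np.hypot(*d)
        if L<.05: continue
        nn=np.array([-d[1],d[0]])/L; k=abs((A-A[i])@nn)<.003
        if best is None or k.sum()>best.sum(): best=k
    B=A[best]; u,s,vt=np.linalg.svd(B-B.mean(0),full_matrices=False); d=vt[0]
    nn=np.array([-d[1],d[0]]); off=abs((B.mean(0))@nn)
    print(n,'lid angle',np.arctan(-d[1]/d[0]),'inl',best.sum(),len(A),'offset of plane from hinge',off)
E
python3 ang.py 10
```

```text
t 15.4167 F [-7.3 -1.6  8.5] r 0.21062905456927367 lid from tcp 0.7861636503379386 w 0.01147551085471008 qd 0.012622745909946442
side lid angle 0.7729991653270685 inl 1138 1482 offset of plane from hinge 0.01417731090069406
top lid angle 0.7719896501209785 inl 621 884 offset of plane from hinge 0.0151873807208188
```

View pics/sc10.png

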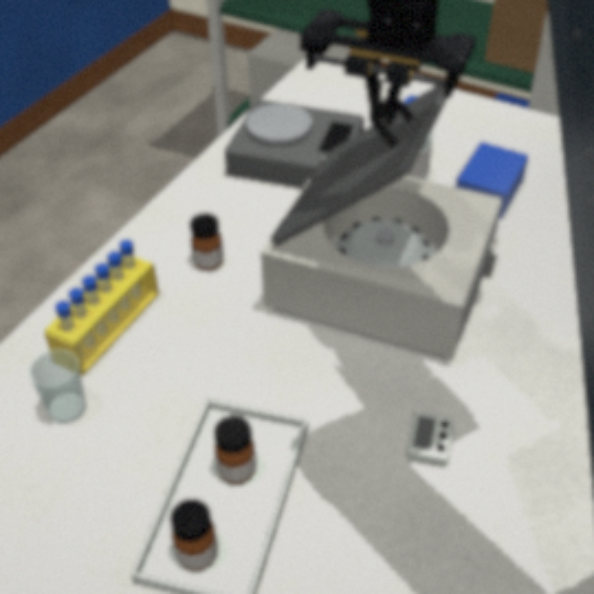

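The side view shows the lid half open, both jars upright in the tray, and nothing else moved. I'll hold for a moment and check that it stays steady.

Call:
send_rows(deltas=[{"tx":0,"ty":0,"tz":0,"rx":0,"ry":0,"rz":0},{"tx":0,"ty":0,"tz":0,"rx":0,"ry":0,"rz":0},{"tx":0,"ty":0,"tz":0,"rx":0,"ry":0,"rz":0},{"tx":0,"ty":0,"tz":0,"rx":0,"ry":0,"rz":0},{"tx":0,"ty":0,"tz":0,"rx":0,"ry":0,"rz":0}])

```text
time: 15.93
position: [0.5556, -0.2279, 0.2779]
tool_rot: [0.669, 0.743, -0.002, -0.0]
ft_force: [-7.6, -2.2, 8.6]
grip_width: 0.0113
```

Call:
send_rows(deltas=[{"tx":0,"ty":0,"tz":0,"rx":0,"ry":0,"rz":0},{"tx":0,"ty":0,"tz":0,"rx":0,"ry":0,"rz":0},{"tx":0,"ty":0,"tz":0,"rx":0,"ry":0,"rz":0},{"tx":0,"ty":0,"tz":0,"rx":0,"ry":0,"rz":0},{"tx":0,"ty":0,"tz":0,"rx":0,"ry":0,"rz":0}])

```text
time: 16.35
position: [0.5556, -0.2279, 0.2779]
tool_rot: [0.669, 0.743, -0.002, -0.0]
ft_force: [-7.4, -2.3, 8.3]
grip_width: 0.011
```

```bash
python3 ang.py 11
```

```text
t 16.35 F [-7.4 -2.3  8.3] r 0.21063109056206364 lid from tcp 0.7829230287441675 w 0.01098385858814307 qd 0.0010172556798632407
side lid angle 0.7704095352253739 inl 1155 1497 offset of plane from hinge 0.014142060166136672
top lid angle 0.7708583953677501 inl 621 886 offset of plane from hinge 0.015209307795725158
```

```bash
python3 -c "
from rig import robot
print(robot.hand_in())"
```

```text
the job is handed in; nothing more can be done
None
```

The jar is in the tray and the lid is held open at about 45°. I handed the job in at about 16.5 s of the 64 s allowed, and the hand-in gave no verdict.

- **Jar:** I lifted it off the lid with a 14 N grip and lowered it into the tray. Contact with the tray floor peaked at about 8 N before I let go. The camera put its cap at (0.562, 0.137), about 40 mm from the tray's middle towards -y and about 110 mm from the other jar. Both jars looked upright, and nothing else on the bench looked moved.
- **Lid:** I gripped the handle bar with 25 N, swung the lid up along its arc with the gripper kept vertical, and held it there. The angle was 0.77 rad from the side and top depth images and 0.78 rad from the arm's own position. Both are inside the 0.68–0.89 window.
- **Steadiness:** The arm position held constant over the last half second, with joint speeds near zero. A constant force of about 11 N remained on the wrist, because the arm's arc was slightly off the hinge's true arc. I left it, since it is far below the 120 N limit.

No checks failed. The measured handle grip width was 10.7–11.5 mm on a 12 mm bar, slightly under nominal, but the grip held.

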